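# Unload the load cell, then click the amplifier dial up to stop six

### The job

First lift the test mass up and off the load-cell peg, stand it upright in the round dish and let go of it. Then turn the amplifier's dial clockwise, click by click, to stop six (the long tick; stop zero is the anticlockwise end) without ever going past that stop, and let go. Leave everything else on the bench where it stands.

Things in the scene. Friction and masses are not known exactly. Their poses are not given: they have to be found in the camera images.
- hanger_grip (a point): Middle of the grip tab on top of the hanging steel test mass (0.36-0.59 kg, 166 mm tall). The tab is an upright bar 14 mm (x) by 16 mm (y), from 22 mm below to 18 mm above this point, which is 148 mm above the mass's underside. z is up; the peg runs along x, through the eye below the tab.
- hanger_base (a point): Centre of the underside of that test mass: a disc 56 mm in diameter, 24 mm tall, then a stem of 12 mm diameter, z up.
- hanger_eye (a point): Middle of the eye of that test mass, 98 mm above its underside: a plate 10 mm thick (x) and 40 mm wide (y) with a window 28 mm wide, from 20 mm below to 20 mm above this point in the middle (13 mm above at its sides: the top is roof-shaped). The roof hangs on the peg.
- stand: Fixed aluminium load-cell stand; origin at the centre of the underside of its base plate (140 mm along x, 100 mm along y, 10 mm thick). A column (30 x 50 mm, centred 50 mm along +x) rises to 215 mm, the stand's top; from it a 26 mm square beam at 190 mm height reaches 10 mm past the origin to -x, then a steel peg of 8 mm diameter runs on along -x.
- peg (a point): On the peg's axis, 30 mm from its free end, about where the mass hangs; 190 mm above the table. Its -x axis points along the peg to the free end.
- peg_tip (a point): On the peg's axis at its free end, where the tip turns up: the tip's top is 12 mm above this axis. The mass must rise at least 9 mm (18 mm is midway, 28 mm at most) to clear it, then slide off along -x of the stand.
- rest: Fixed wooden board 120 mm (x) by 160 mm (y), 12 mm thick, that holds the black dish and two small spare masses; origin at the centre of its underside.
- dish (a point): Centre of the inner floor of the shallow round black dish on that board, 14 mm above the table: inner diameter 84 mm, outer 96 mm, rim 6 mm above this floor. The test mass's disc (56 mm) stands in it.
- amp: Fixed grey amplifier box, 120 mm (x) by 160 mm (y), 55 mm tall, dark top panel; origin at the centre of its underside. The dial is on top, 30 mm to +y of the middle; three terminals 12 mm tall stand 90 mm to -y of its axis. Along the -x edge a guard bar, 8 mm thick, runs along y 54 mm from the dial's axis, its top 32 mm above the panel: keep opened fingers inside it. White ticks mark the stops; the long one is stop six.
- dial (a joint): Angle of the detented dial in rad: 0 at the anticlockwise end (stop zero), growing clockwise seen from above, one stop every 0.5236 rad (30 degrees), ten stops (zero to nine); stop six is 3.1416. A sprung detent of about 0.06 N m pulls it to the nearest stop when let go. It starts at stop one, two or three.
- dial_grip (a point): On the dial's upright axis, 28 mm above the top panel: the height to grip. The dial is a grip bar 40 mm long, 12 mm wide, from 5 mm to 37 mm above the panel, on a skirt 42 mm in diameter. x points along the bar to its pointer end, z up.
- dial_pointer (a point): Pointer end of the dial's bar (the half with the white line on top), 20 mm from the axis, on top of the bar.
- cleaner_c (a point): Bystander: white cleaner bottle, 42 mm diameter, 150 mm tall, standing close to the load-cell stand, beside the way off the peg; the point is half-way up.
- cup_c (a point): Bystander: empty white cup, 54 mm diameter, 90 mm tall; the point is half-way up.
- meter_c (a point): Bystander: orange hand-held multimeter lying flat, 130 mm (x) by 50 mm (y), 30 mm thick (dial to 36 mm); the point is at its centre.
- tape_c (a point): Bystander: roll of black tape lying flat, 52 mm diameter, 18 mm tall; the point is at its centre.
- jar_c (a point): Bystander: clear jar with white cap, 48 mm diameter, 70 mm tall; the point is half-way up.
- mass_a_c (a point): Bystander: spare mass, 30 mm diameter, 42 mm tall, standing on the board; the point is half-way up.
- mass_b_c (a point): Bystander: spare mass, 24 mm diameter, 34 mm tall, standing on the board; the point is half-way up.
- driver_grip (a point): Bystander: screwdriver 160 mm long lying near the robot, about 30 mm thick; the point is on its handle.
Mind the look-alikes: they are no part of the job. Leave any purple look-alike of the part that bears hanger_grip alone.

How it is judged:
By the outcome, as a careful person would: the job done as asked, in the order asked, and still so for the second after the job is handed in, with the robot touching nothing.
It also fails if it takes over 67 s, if anything falls off the work surface, if the arm or the gripper's body presses on something with over 40 N, if the wrist force passes 120 N, or if a joint passes its speed limit or range.

### The arm

A 6-joint arm with a two-finger parallel gripper is mounted at the origin on the work surface. World frame = base frame: x ahead of the robot, y to its left, z up, the work surface at z = 0. Lengths are in m, angles in degrees, forces in N, time in s.
With the tool pointing down it reaches from about 0.35 to 0.775 m from the base axis. Payload 5.5 kg.
Tool frame: the origin (TCP) lies at the very end of the fingers, on their centre line; the grasp point (between the pads) lies 19 mm behind it; z points along the fingers, y is the direction in which the jaws open and shut (so a half turn about z gives the same grasp; the last joint's range is limited). The gripper opens to 85 mm and grips with 20 to 120 N. Pads are 22 mm wide; open, the fingers measure 114 mm over their backs; the gripper's body (76 mm by 85 mm) begins 54 mm behind the grasp point. The pads swing forward as they close: fully open they stand 13 mm farther back than shut.
Start: joints at [61.387, 17.945, 2.641, 74.691, 0, 82.002], TCP at [0.202, 0.538, 0.231] pointing down, gripper open.
Joint ranges: [-158.12, 158.12], [-49.38, 96.58], [-58.88, 72.47], [-126.05, 133.96], [-84.25, 85.87], [-180, 180]. Speed limits (degrees/s): [147.25, 147.25, 180, 180, 180, 180].

### API

Orientations are given as [roll, pitch, yaw] about the fixed x, y, z axes, in that order (R = Rz(yaw) Ry(pitch) Rx(roll)).
In Python, from bench import sensors, imaging, job gives the robot as it stands.
- The arm moves only by the tool jog_arm, never from a script. Its argument "commands" is a list that holds one entry, the list of rows, each a list of 5 numbers: the shift along the tool's x, y, z in mm, then the turn about the tool's z in rad, then the finger opening in mm, from 0 to 85.4. In form: [[[tx, ty, tz, twist, grip], ...]]. A call has 1 to 20 rows; each row is the pose to reach, as a shift and turn from the pose measured when the call began, along the tool's axes at that moment; what a row does not reach only later rows make up. A row lasts 1/10 s, in which the tool goes at most 50 mm and 8.59 degrees, less where a joint would pass 70% of its speed; a pose out of reach is approached as far as the arm can. A call with a gripper value outside its range is refused whole. The fingers move at their own pace and stop on an object; "newtons" is the grip in N (left out, the last holds). Time passes only in rows, so rows that repeat a pose let the fingers close. It gives the time, the measured TCP pose, the force and the opening at its end, in the units of the state.
- sensors.read_state(): the state, without advancing time (a new reading comes with each control period).
- imaging.camera(name): name is "scene" or "top"; returns the picture (420x560x3 uint8, blue, green, red); there is no depth.
- imaging.camera_params(name): a dict with "fx", "fy", "cx", "cy" (pixels), "xyz" and "rotation" of the camera in the world. Camera axes: x right, y down, z forward; pixel columns grow to the right and rows downward; lengths in m; the calibration is good to about 2 mm. A picture is of the moment at which its call begins. camera_params takes no time and is no camera call.
- job.job_done(): hands the job in, once; it reports no verdict.
The state is a dict: "time_s": time; "joints": joint angles; "qd": joint speeds; "joint_efforts": joint torques, N m; "tcp_pos": TCP position; "ee_rot": TCP orientation; "wrist_force": force on the tool from outside, world axes, zero at the start; "torque": the same for the moment, N m; "opening": finger opening in m.
Only numpy, scipy, OpenCV 4.12 (cv2) and the standard library are available. Lean on these libraries where they do the work, as an engineer would, in place of code of your own. Each camera call takes 0.05 s, during which the arm holds its last target. There are 200 camera calls.

## Working session

There is one attempt and no reset: what is moved stays moved. The work goes in short steps, Python scripts to look and compute and a tool call to move; the robot and the scene stay as the last step left them, time stands still between calls to the robot, and variables do not carry over. Pictures are saved under pics/ and viewed, about 8 in all and at most 12, crops included, and the job is handed in when it is done.

Besides the shell and the picture viewer there is one more tool, called after "Call:" as name(argument=value, ...), one argument or row to a line, values as JSON. jog_arm: Moves the arm, as the interface text tells. Its arguments: {"type":"object","properties":{"commands":{"type":"array","items":{"type":"array","items":{"type":"array","items":{"type":"number"}}}},"newtons":{"type":"number"}},"required":["commands"]}

```bash
mkdir -p pics
cat > h.py <<'E'
import numpy as np, cv2
from bench import sensors, imaging, job
def params(n):
    p=imaging.camera_params(n); return p
def R_of(p):
    r=np.array(p["rotation"],float)
    if r.shape==(3,3): return r
    from scipy.spatial.transform import Rotation
    return Rotation.from_euler('xyz',r,degrees=True).as_matrix()
def ray(n,u,v):
    p=params(n); d=R_of(p)@np.array([(u-p["cx"])/p["fx"],(v-p["cy"])/p["fy"],1]); return np.array(p["xyz"]),d
def at_z(n,u,v,z):
    o,d=ray(n,u,v); return o+d*(z-o[2])/d[2]
def proj(n,P):
    p=params(n); q=R_of(p).T@(np.array(P)-np.array(p["xyz"])); return np.array([p["fx"]*q[0]/q[2]+p["cx"],p["fy"]*q[1]/q[2]+p["cy"]])
E
python3 - <<'E'
from h import *
for n in("scene","top"):
    i=imaging.camera(n); cv2.imwrite(f"pics/{n}0.png",cv2.resize(i,(800,600),interpolation=cv2.INTER_CUBIC)); print(n,params(n))
print(sensors.read_state())
E
```

```text
scene {'fx': 533.4499852088171, 'fy': 533.4499852088171, 'cx': 279.62373414449473, 'cy': 211.8856518746349, 'xyz': array([ 1.54873597, -0.33320828,  0.91455498]), 'rotation': array([-123.99516567,    0.66392745,   69.09992947])}
top {'fx': 413.76933437552043, 'fy': 413.76933437552043, 'cx': 279.157941308311, 'cy': 208.5821752162342, 'xyz': array([0.38484832, 0.0402341 , 1.22718806]), 'rotation': array([-173.67174278,   -0.94633493,  -89.97631456])}
{'time_s': 0.1, 'joints': array([ 6.13864850e+01,  1.79860685e+01,  2.58364591e+00,  7.46908840e+01,
       -2.03716516e-03,  8.20011997e+01]), 'qd': array([ 0.0155135 , -0.09488491,  0.08613561,  0.01791697, -0.07052801,
       -0.0435762 ]), 'joint_efforts': array([ 4.07022293e-03, -4.81725490e+01,  2.99243939e+01,  1.26292370e-02,
       -7.19145532e-05,  1.72154625e-05]), 'tcp_pos': array([0.20224814, 0.5377688 , 0.23050349]), 'ee_rot': array([-1.79907318e+02, -1.09664834e-02,  1.59385278e+02]), 'wrist_force': array([-0.09221392,  0.17773694,  0.44794565]), 'torque': array([-0.00794815,  0.03470117,  0.02511596]), 'opening': 0.08504065124611078}
```

View pics/top0.png

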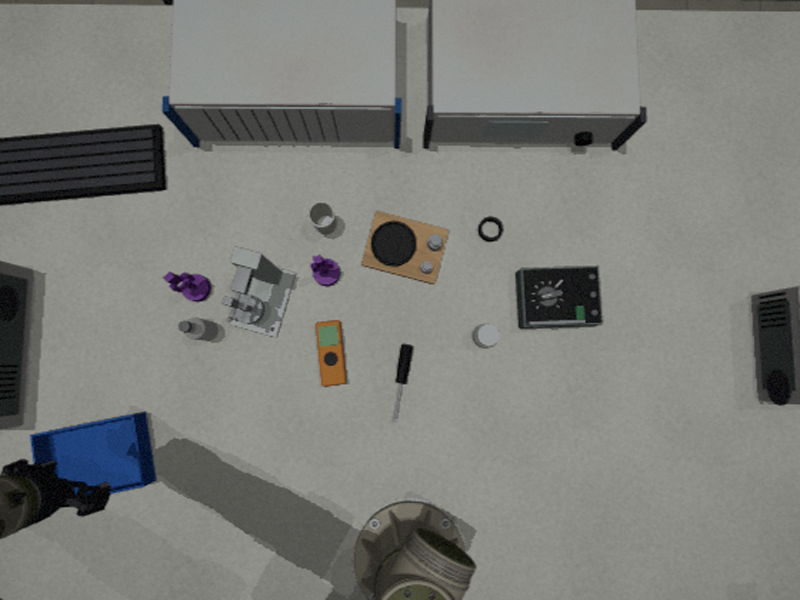

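View pics/scene0.png

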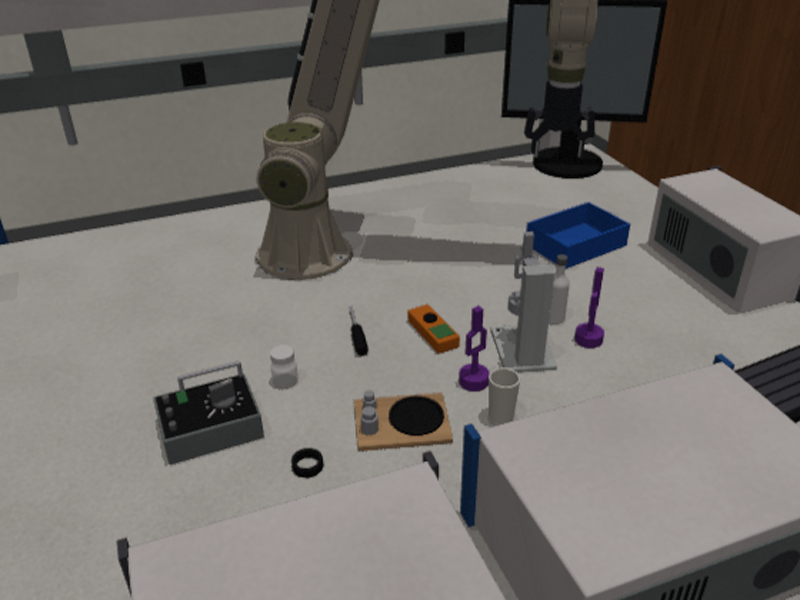

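Run:
```python
from h import *
t=imaging.camera("top"); s=imaging.camera("scene")
def crop(i,x,y,w,h,W,H):
    c=cv2.resize(i[y:y+h,x:x+w],(W,H),interpolation=cv2.INTER_CUBIC); 
    return np.clip(c.astype(float)*1.5,0,255).astype(np.uint8)
a=crop(t,125,165,80,80,400,400)   # 5x
b=crop(s,320,150,100,120,333,400) 
c=crop(t,355,180,70,55,420,330)   # 6x
cv2.imwrite("pics/a.png",np.hstack([a,crop(s,330,155,80,80,400,400)]))
d=crop(t,245,140,80,66,400,330)
cv2.imwrite("pics/b.png",np.hstack([crop(t,360,182,65,55,390,330),d]))
```

```text
(no output)
```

View pics/a.png

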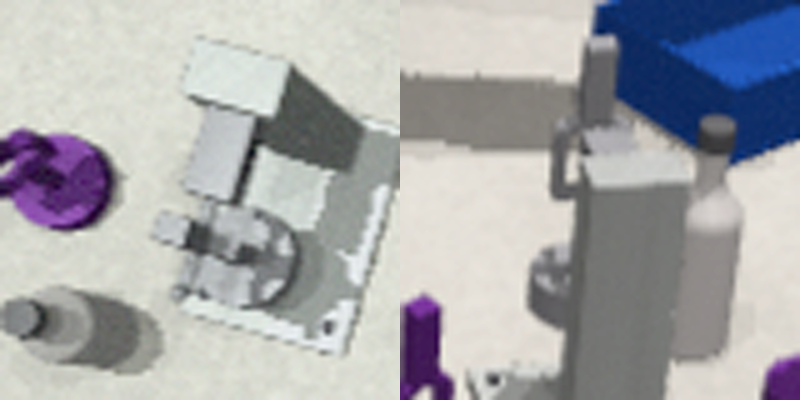

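View pics/b.png

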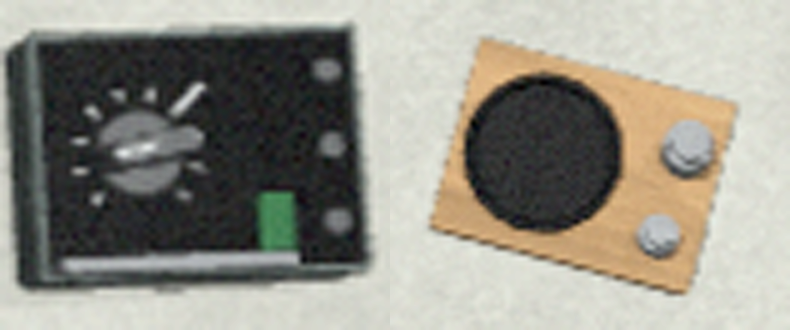

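The top crop shows the stand with yaw about -17°, the hanger tab top at crop (173,228), the peg pointing down-left and the bottle to the left. In the amp crop the dial's white line points left and slightly down at tick 1, and the long tick is at (188,98). The dish centre is at (543,152) in the second panel.

Run:
```python
from h import *
np.set_printoptions(precision=4,suppress=True)
A=lambda x,y,z:at_z("top",125+x/5-.4,165+y/5-.4,z)
D=lambda x,y,z:at_z("top",245+(x-390)/5-.4,140+y/5-.4,z)
M=lambda x,y,z:at_z("top",360+x/6-.4,182+y/6-.4,z)
S=lambda x,y:ray("scene",330+(x-400)/5-.4,155+y/5-.4)
cor=[A(*p,.215) for p in((195,37),(295,68),(277,118),(183,88))]
e=cor[1]-cor[0]; print("col sizes",[np.linalg.norm(cor[i]-cor[(i+1)%4]) for i in range(4)])
ey=-(cor[1]-cor[0]-cor[3]+cor[2]); yaw=np.degrees(np.arctan2(ey[1],ey[0]))-90; print("yaw",yaw)
y=np.radians(yaw); ex=np.array([np.cos(y),np.sin(y),0]); ey=np.array([-np.sin(y),np.cos(y),0])
c=np.mean(cor,0); o=c-.05*ex; print("col",c,"origin",o)
base=[A(*p,.01) for p in((345,355),(185,315),(388,185))]
print("base corners local",[((b-o)@ex,(b-o)@ey) for b in base])
tab=A(173,228,.242); print("tab top",tab,"local",(tab-o)@ex,(tab-o)@ey)
disc=A(245,255,.1); print("disc top c",disc,"local",(disc-o)@ex,(disc-o)@ey)
tip=A(180,293,.196); print("tip?",tip,"local",(tip-o)@ex,(tip-o)@ey)
print("bottle cap",A(22,318,.15), "base",A(128,342,0))
for P in ([o[0],o[1],.0],):pass
# scene tri of tab top centre
for nm,z,px in(("tab top",.242,(600,40)),("col",.215,(637,167))):
    oo,d=S(*px); print(nm,"scene",oo+d*(z-oo[2])/d[2])
dish=D(543,152,.02); print("dish",dish)
bc=[D(*p,.012) for p in((482,38),(738,102),(688,293),(430,228))]; bm=np.mean(bc,0);print("board",bm,[np.linalg.norm(bc[i]-bc[(i+1)%4]) for i in range(4)],"purple base",at_z("top",325/1.4286,272/1.4286,.024))
mc=[M(*p,.055) for p in((35,32),(353,27),(370,265),(45,275))]; print("amp corners",mc,np.mean(mc,0),[np.linalg.norm(mc[i]-mc[(i+1)%4]) for i in range(4)])
t=[M(*p,.055) for p in((97,198),(80,170),(80,141),(92,112),(118,95),(151,94),(188,98),(198,167),(184,195))]
print("dial bar", M(158,146,.092), "dir",M(115,157,.092)-M(200,135,.092))
cc=M(158,146,.092); [print(i,q,np.degrees(np.arctan2(*(q-cc)[1::-1]))) for i,q in enumerate(t)]
```

```text
col sizes [np.float64(0.052032136057473886), np.float64(0.026343628337970364), np.float64(0.04891124726901822), np.float64(0.026094462284735342)]
yaw -17.421594296320123
col [0.5672 0.288  0.215 ] origin [0.5195 0.303  0.215 ]
base corners local [(np.float64(-0.06649994851409702), np.float64(-0.0546568704087652)), (np.float64(-0.07240902654203703), np.float64(0.042049282234653394)), (np.float64(0.03622332840305854), np.float64(-0.046550231205950726))]
tab top [0.4896 0.31   0.242 ] local -0.030596303251530635 -0.0023278238357494355
disc top c [0.49   0.3093 0.1   ] local -0.030030037821816038 -0.002833791320565416
tip? [0.462 0.318 0.196] local -0.059353553700885464 -0.002881385596420179
bottle cap [0.4523 0.4115 0.15  ] base [0.4476 0.4005 0.    ]
tab top scene [0.4872 0.3145 0.242 ]
col scene [0.5677 0.2936 0.215 ]
dish [0.6339 0.0321 0.02  ]
board [0.6279 0.0073 0.012 ] [np.float64(0.15838814363808762), np.float64(0.11966700099717845), np.float64(0.15799774049052967), np.float64(0.11953753884164386)] purple base [0.5717 0.1721 0.024 ]
amp corners [array([ 0.5781, -0.2273,  0.055 ]), array([ 0.581 , -0.3808,  0.055 ]), array([ 0.4664, -0.3847,  0.055 ]), array([ 0.4614, -0.2294,  0.055 ])] [ 0.5217 -0.3056  0.055 ] [np.float64(0.15350188416894853), np.float64(0.11464159454964779), np.float64(0.1553401838461082), np.float64(0.11667479022716573)]
dial bar [ 0.5188 -0.2748  0.092 ] dir [-0.0103  0.0398  0.    ]
0 [ 0.4982 -0.2551  0.055 ] 136.45586209526985
1 [ 0.5116 -0.2474  0.055 ] 104.80046135192184
2 [ 0.5255 -0.2477  0.055 ] 76.13154716664538
3 [ 0.5395 -0.2538  0.055 ] 45.419521779742865
4 [ 0.5477 -0.2665  0.055 ] 15.964395252120406
5 [ 0.5482 -0.2824  0.055 ] -14.498645555443389
6 [ 0.5464 -0.3001  0.055 ] -42.62506933259681
7 [ 0.5131 -0.3039  0.055 ] -101.02094469275892
8 [ 0.4997 -0.2968  0.055 ] -130.92297470266973
```

```bash
cat >> h.py <<'E'
from scipy.spatial.transform import Rotation as Ro
def shift(P,yaw=None):
    s=sensors.read_state(); R=Ro.from_euler('xyz',s["ee_rot"],degrees=True).as_matrix()
    tw=0 if yaw is None else -((yaw-s["ee_rot"][2]+180)%360-180)
    np.set_printoptions(precision=2,suppress=True)
    print("shift mm",R.T@(np.array(P)-s["tcp_pos"])*1000,"twist rad %.4f"%np.radians(tw))
def st():
    s=sensors.read_state(); np.set_printoptions(precision=4,suppress=True)
    for k in("time_s","joints","tcp_pos","ee_rot","wrist_force","torque","opening"):print(k,s[k])
E
python3 -c "
from h import *
shift([.489,.311,.275],162.6)"
```

```text
shift mm [-348.22 -111.52  -44.19] twist rad -0.0561
```

Call:
jog_arm(
  commands=[
    [[0,0,-44,0,85],[-60,-20,-44,-0.056,85],[-110,-35,-44,-0.056,85],[-160,-51,-44,-0.056,85],[-200,-64,-44,-0.056,85],[-240,-77,-44,-0.056,85],[-280,-90,-44,-0.056,85],[-315,-101,-44,-0.056,85],[-340,-109,-44,-0.056,85],[-348,-111.5,-44,-0.056,85],[-348,-111.5,-44,-0.056,85],[-348,-111.5,-44,-0.056,85],[-348,-111.5,-44,-0.056,85],[-348,-111.5,-44,-0.056,85]],
  ],
  newtons=40,
)

```text
time_s: 1.6
tcp_pos: [0.4878, 0.312, 0.275]
ee_rot: [-179.9, -0.0, 162.7]
wrist_force: [-0.3, 0.1, 0.5]
opening: 0.0852
```

Run:
```python
from h import *
st(); shift([.489,.311,.207],162.6)
t=imaging.camera("top"); s=imaging.camera("scene")
f=lambda i,x,y,w,h:np.clip(cv2.resize(i[y:y+h,x:x+w],(400,500),interpolation=cv2.INTER_CUBIC)*1.5,0,255).astype(np.uint8)
cv2.imwrite("pics/c.png",np.hstack([f(s,320,120,100,125),f(t,110,160,100,125)]))
```

```text
time_s 1.6
joints [24.6796 18.0635  8.8845 80.868  -0.0294 41.9771]
tcp_pos [0.4878 0.312  0.275 ]
ee_rot [-179.9467   -0.0153  162.7026]
wrist_force [-0.2781  0.1264  0.4848]
torque [-0.0524 -0.0091 -0.0148]
opening 0.08521141654925242
shift mm [-1.46 -0.56 68.01] twist rad 0.0018
```

View pics/c.png

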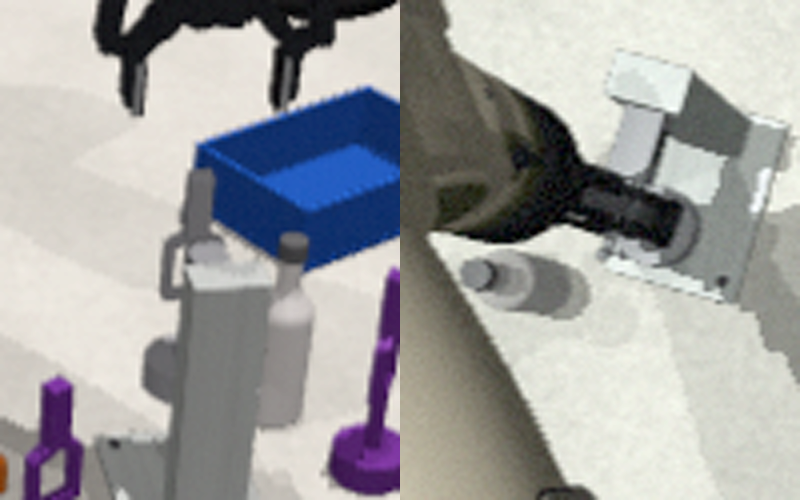

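The scene crop shows the two fingertips straddling the tab: their midpoint is about (211,108), with the tab top at (203,170). The tool is centred within about 1–2 mm, so I descend and close.

Call:
jog_arm(
  commands=[
    [[-1,-0.5,20,0,85],[-1,-0.5,40,0,85],[-1,-0.5,55,0,85],[-1,-0.5,64,0,85],[-1,-0.5,67,0,85],[-1,-0.5,67,0,85],[-1,-0.5,67,0,14],[-1,-0.5,67,0,10],[-1,-0.5,67,0,10],[-1,-0.5,67,0,10],[-1,-0.5,67,0,10],[-1,-0.5,67,0,10],[-1,-0.5,67,0,10],[-1,-0.5,67,0,10],[-1,-0.5,67,0,10]],
  ],
  newtons=60,
)

```text
time_s: 3.2
tcp_pos: [0.4893, 0.3115, 0.2085]
ee_rot: [180.0, 0.0, 162.7]
wrist_force: [0.8, 3.2, 3.5]
opening: 0.0152
```

Call:
jog_arm(
  commands=[
    [[0,0,-4,0,10],[0,0,-8,0,10],[0,0,-12,0,10],[0,0,-16,0,10],[0,0,-18,0,10],[0,0,-18,0,10],[0,0,-18,0,10],[0,0,-18,0,10]],
  ],
)

```text
time_s: 4.0
tcp_pos: [0.4891, 0.3114, 0.2263]
ee_rot: [180.0, 0.0, 162.7]
wrist_force: [0.1, -0.4, -5.6]
opening: 0.0149
```

```bash
python3 -c "
from h import *
st()
s=imaging.camera('scene')
cv2.imwrite('pics/d.png',np.clip(cv2.resize(s[140:240,330:410],(480,600),interpolation=cv2.INTER_CUBIC)*1.5,0,255).astype(np.uint8))"
```

```text
time_s 4.0
joints [24.5559 18.5494  2.7777 74.2041 -0.0011 41.8643]
tcp_pos [0.4891 0.3114 0.2263]
ee_rot [179.9846   0.0187 162.6916]
wrist_force [ 0.1162 -0.4103 -5.5774]
torque [-0.0389 -0.0253  0.0055]
opening 0.014861335980266023
```

View pics/d.png

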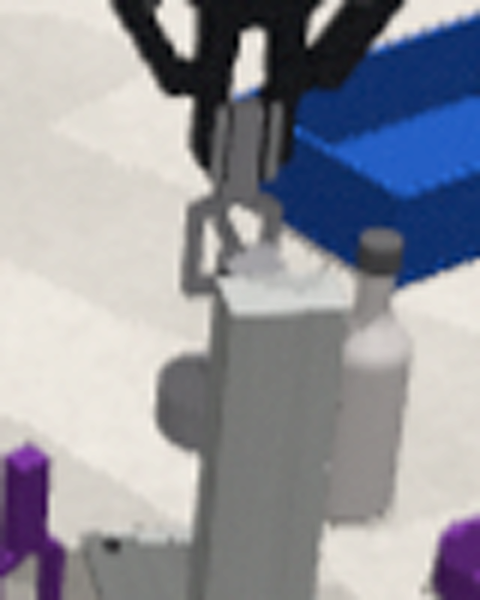

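The mass hangs free in the fingers with about 5.6 N on the wrist. Tool +x runs along the peg to its free end, so I slide off that way and then rise.

Call:
jog_arm(
  commands=[
    [[6,0,0,0,10],[14,0,0,0,10],[22,0,0,0,10],[30,0,0,0,10],[38,0,0,0,10],[46,0,0,0,10],[54,0,0,0,10],[60,0,0,0,10],[64,0,0,0,10],[65,0,0,0,10],[65,0,0,0,10]],
  ],
)

```text
time_s: 5.15
tcp_pos: [0.4271, 0.3308, 0.2263]
ee_rot: [180.0, 0.0, 162.7]
wrist_force: [-0.1, -0.3, -5.5]
opening: 0.0149
```

```bash
python3 -c "
from h import *
shift([.634,.032,.380])"
```

```text
shift mm [-286.49 -223.75 -153.61] twist rad 0.0000
```

Call:
jog_arm(
  commands=[
    [[0,0,-30,0,10],[0,0,-70,0,10],[0,0,-110,0,10],[0,0,-140,0,10],[0,0,-154,0,10],[-15,-12,-154,0,10],[-45,-35,-154,0,10],[-78,-61,-154,0,10],[-110,-86,-154,0,10],[-142,-111,-154,0,10],[-174,-136,-154,0,10],[-206,-161,-154,0,10],[-238,-186,-154,0,10],[-264,-206,-154,0,10],[-280,-219,-154,0,10],[-286.5,-224,-154,0,10],[-286.5,-224,-154,0,10],[-286.5,-224,-154,0,10],[-286.5,-224,-154,0,10],[-286.5,-224,-154,0,10]],
  ],
)

```text
time_s: 7.15
tcp_pos: [0.6334, 0.033, 0.381]
ee_rot: [180.0, 0.1, 162.8]
wrist_force: [0.4, 0.1, -6.3]
opening: 0.0152
```

```bash
python3 -c "
from h import *
st()
shift([.634,.032,.165])
s=imaging.camera('scene');t=imaging.camera('top')
f=lambda i,x,y,w,h:np.clip(cv2.resize(i[y:y+h,x:x+w],(400,500),interpolation=cv2.INTER_CUBIC)*1.4,0,255).astype(np.uint8)
cv2.imwrite('pics/e.png',np.hstack([f(s,200,130,160,200),f(t,200,100,160,200)]))"
```

```text
time_s 7.15
joints [ -4.2736  26.9705  37.0509 100.0041   0.0211  12.9304]
tcp_pos [0.6334 0.033  0.381 ]
ee_rot [179.9623   0.0697 162.7959]
wrist_force [ 0.3552  0.0738 -6.3488]
torque [-0.0061 -0.0385  0.    ]
opening 0.015216352222534852
shift mm [ -0.6   -0.92 216.03] twist rad 0.0000
```

View pics/e.png

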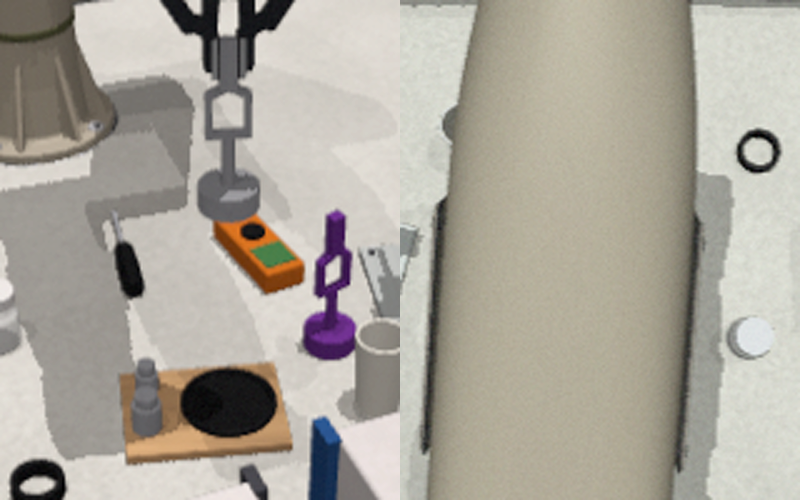

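The mass hangs upright, with its disc bottom near crop (228,212). The dish centre is at (228,402), directly below. I check both against the calibration.

```bash
python3 -c "
from h import *
c=lambda P:(proj('scene',P)-[200,130]+.4)*2.5
print(c([.634,.032,.018]))
for z in(.23,.25,.27):print(z,c([.6334,.033,z]), c([.6334,.033,z+.148]))
print(at_z('scene',200+228/2.5-.4,130+402/2.5-.4,.018))"
```

```text
[225.60981632 400.5295472 ]
0.23 [226.18765159 223.73088603] [226.07565755  78.59372383]
0.25 [226.17342837 205.29850569] [226.05923791  57.31491428]
0.27 [226.15893504 186.51606177] [226.04248287  35.60143862]
[0.6368492  0.03339952 0.018     ]
```

Call:
jog_arm(
  commands=[
    [[1,-1,30,0,10],[-1,-1,65,0,10],[-1,-1,100,0,10],[-1,-1,135,0,10],[-1,-1,165,0,10],[-1,-1,190,0,10],[-1,-1,208,0,10],[-1,-1,220,0,10],[-1,-1,225,0,10],[-1,-1,228,0,10],[-1,-1,228,0,10],[-1,-1,228,0,10]],
  ],
)

```text
time_s: 8.45
tcp_pos: [0.6352, 0.0314, 0.154]
ee_rot: [179.9, 0.2, 162.8]
wrist_force: [-0.1, -0.1, -6.0]
opening: 0.0147
```

Call:
jog_arm(
  commands=[
    [[0,0,2,0,10],[0,0,4,0,10],[0,0,5,0,10],[0,0,6,0,10],[0,0,6,0,10]],
  ],
)

```text
time_s: 8.95
tcp_pos: [0.635, 0.0314, 0.1478]
ee_rot: [180.0, 0.1, 162.8]
wrist_force: [-0.0, -1.0, -5.0]
opening: 0.0152
```

Call:
jog_arm(
  commands=[
    [[0,0,1,0,10],[0,0,1,0,10]],
  ],
)

```text
time_s: 9.15
tcp_pos: [0.6349, 0.0315, 0.1466]
ee_rot: [180.0, 0.1, 162.8]
wrist_force: [1.4, -0.3, -5.3]
opening: 0.0151
```

Call:
jog_arm(
  commands=[
    [[0,0,1,0,10],[0,0,1.5,0,10],[0,0,2,0,10],[0,0,2,0,10]],
  ],
)

```text
time_s: 9.55
tcp_pos: [0.6355, 0.0315, 0.1463]
ee_rot: [179.9, 0.3, 162.8]
wrist_force: [-1.3, 1.1, 5.6]
opening: 0.0151
```

The load has reversed (+5.6 N), so the mass is standing on the dish floor. I ease off a little, open and rise.

Call:
jog_arm(
  commands=[
    [[0,0,-0.5,0,10],[0,0,-0.5,0,20],[0,0,-0.5,0,30],[0,0,-0.5,0,50],[0,0,-0.5,0,70],[0,0,-0.5,0,70],[0,0,-0.5,0,70],[0,0,-10,0,70],[0,0,-30,0,70],[0,0,-60,0,70],[0,0,-95,0,70],[0,0,-130,0,70],[0,0,-140,0,70],[0,0,-140,0,70]],
  ],
)

```text
time_s: 10.95
tcp_pos: [0.6359, 0.0315, 0.2889]
ee_rot: [179.9, 0.5, 162.8]
wrist_force: [-0.2, 0.3, -0.4]
opening: 0.0703
```

```bash
python3 -c "
from h import *
st()
shift([.519,-.275,.200],105-90)
shift([.519,-.275,.200],105+90)
s=imaging.camera('scene')
f=lambda i,x,y,w,h:np.clip(cv2.resize(i[y:y+h,x:x+w],(400,500),interpolation=cv2.INTER_CUBIC)*1.4,0,255).astype(np.uint8)
cv2.imwrite('pics/f.png',np.hstack([f(s,200,130,160,200),f(s,100,220,100,125)]))"
```

```text
time_s 10.95
joints [-4.3935 24.4913 20.1641 85.1358  0.017  12.8213]
tcp_pos [0.6359 0.0315 0.2889]
ee_rot [179.8643   0.5198 162.7847]
wrist_force [-0.1754  0.3067 -0.3914]
torque [-0.0547  0.0194 -0.0457]
opening 0.07033715811652347
shift mm [  21.75 -327.54   87.94] twist rad 2.5793
shift mm [  21.75 -327.54   87.94] twist rad -0.5623
```

View pics/f.png

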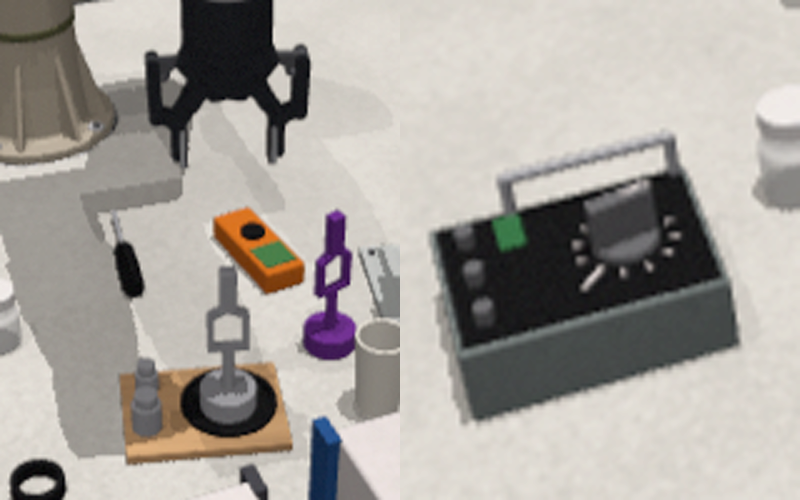

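The mass stands upright inside the dish and the fingers are clear. The right panel shows the dial untouched, still about 150° short of the long tick. Next I move above the dial with the jaws across the bar. Yaw 285° keeps the last joint in range for the whole 150° turn.

```bash
python3 -c "
from h import *
shift([.520,-.275,.150],285)
p=proj('scene',[.52,-.275,.092]);print((p-[100,220]+.4)*4+[400,0])
for a in(105,285):
  r=np.radians(a);p=proj('scene',[.52+.02*np.cos(r),-.275+.02*np.sin(r),.092]);print((p-[100,220]+.4)*4+[400,0])"
```

```text
shift mm [  20.1  -327.06  136.12] twist rad -2.1331
[613.27 196.54]
[643.95 183.69]
[582.12 209.57]
```

Call:
jog_arm(
  commands=[
    [[0,-15,0,-0.14,60],[2,-40,0,-0.28,50],[4,-70,10,-0.42,40],[6,-100,20,-0.56,40],[8,-130,30,-0.71,40],[10,-160,40,-0.85,40],[12,-190,50,-0.99,40],[14,-220,60,-1.13,40],[16,-250,70,-1.28,40],[17,-275,80,-1.42,40],[18,-295,90,-1.56,40],[19,-312,100,-1.7,40],[20,-322,115,-1.84,40],[20,-326,130,-1.98,40],[20,-326,136,-2.1,40],[20,-326,136,-2.133,40],[20,-326,136,-2.133,40],[20,-326,136,-2.133,40],[20,-326,136,-2.133,40]],
  ],
)

```text
time_s: 12.9
tcp_pos: [0.5201, -0.2737, 0.1496]
ee_rot: [-179.7, -0.1, -75.0]
wrist_force: [0.1, 0.2, -0.8]
opening: 0.0399
```

```bash
python3 -c "
from h import *
st()
shift([.520,-.2745,.066],285)
s=imaging.camera('scene');t=imaging.camera('top')
f=lambda i,x,y,w,h:np.clip(cv2.resize(i[y:y+h,x:x+w],(400,500),interpolation=cv2.INTER_CUBIC)*1.4,0,255).astype(np.uint8)
cv2.imwrite('pics/g.png',np.hstack([f(s,100,200,100,125),f(t,340,150,100,125)]))"
```

```text
time_s 12.9
joints [ -35.6797   21.1304   -4.4397   64.1913    0.1961 -140.6438]
tcp_pos [ 0.5201 -0.2737  0.1496]
ee_rot [-179.6971   -0.0602  -75.0356]
wrist_force [ 0.1159  0.1964 -0.7906]
torque [-0.0405  0.0077  0.0345]
opening 0.03986485111785499
shift mm [ 0.64  0.77 83.55] twist rad -0.0006
```

View pics/g.png

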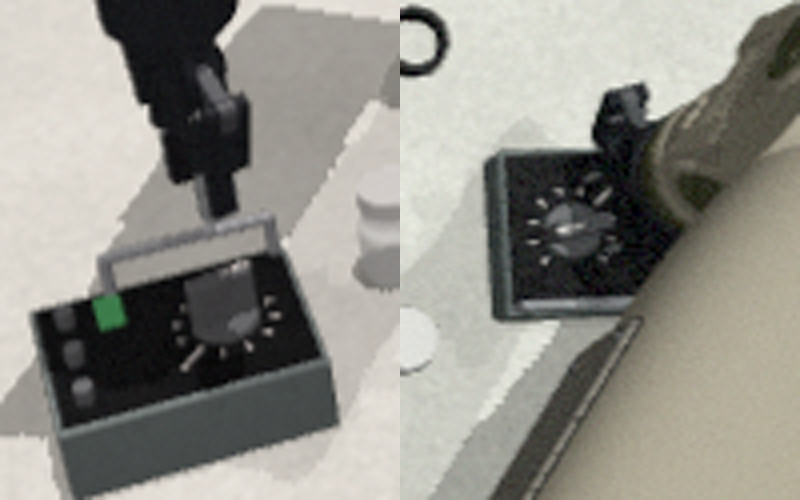

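The scene crop shows the fingers in line above the dial bar (finger tip at (218,215), bar top at about (218,275)), inside the guard bar. I descend and close gently.

Call:
jog_arm(
  commands=[
    [[0.5,0.5,20,0,40],[0.5,0.5,40,0,40],[0.5,0.5,60,0,40],[0.5,0.5,74,0,40],[0.5,0.5,81,0,40],[0.5,0.5,83,0,40],[0.5,0.5,83,0,40],[0.5,0.5,83,0,25],[0.5,0.5,83,0,15],[0.5,0.5,83,0,8],[0.5,0.5,83,0,8],[0.5,0.5,83,0,8],[0.5,0.5,83,0,8],[0.5,0.5,83,0,8],[0.5,0.5,83,0,8]],
  ],
  newtons=40,
)

```text
time_s: 14.5
tcp_pos: [0.5196, -0.2755, 0.0681]
ee_rot: [-179.8, -0.2, -75.1]
wrist_force: [-5.2, -1.2, 4.4]
opening: 0.011
```

```bash
python3 -c "
from h import *
st()"
```

```text
time_s 14.5
joints [ -35.7718   24.6579  -11.3297   53.7222    0.0408 -140.7086]
tcp_pos [ 0.5196 -0.2755  0.0681]
ee_rot [-179.7847   -0.1987  -75.0635]
wrist_force [-5.2342 -1.2165  4.4248]
torque [-0.3728  1.0652  0.0728]
opening 0.011022616205620062
```

Call:
jog_arm(
  commands=[
    [[0,0,0,0.08,8],[0,0,0,0.18,8],[0,0,0,0.28,8],[0,0,0,0.38,8],[0,0,0,0.47,8],[0,0,0,0.5236,8],[0,0,0,0.5236,8],[0,0,0,0.5236,8]],
  ],
)

```text
time_s: 15.3
tcp_pos: [0.5189, -0.2755, 0.0681]
ee_rot: [-179.8, -0.1, -105.0]
wrist_force: [-2.7, -0.3, -0.1]
opening: 0.011
```

```bash
python3 -c "
from h import *
st()"
```

```text
time_s 15.3
joints [ -35.7899   24.643   -11.3459   53.7691   -0.0095 -110.7841]
tcp_pos [ 0.5189 -0.2755  0.0681]
ee_rot [-179.7771   -0.0948 -105.0059]
wrist_force [-2.6704 -0.264  -0.1448]
torque [-0.203   0.6746  0.0465]
opening 0.011024049496150176
```

Call:
jog_arm(
  commands=[
    [[0,0,0,0.1,8],[0,0,0,0.21,8],[0,0,0,0.32,8],[0,0,0,0.43,8],[0,0,0,0.5236,8],[0,0,0,0.5236,8],[0,0,0,0.5236,8],[0,0,0,0.63,8],[0,0,0,0.74,8],[0,0,0,0.85,8],[0,0,0,0.96,8],[0,0,0,1.047,8],[0,0,0,1.047,8],[0,0,0,1.047,8]],
  ],
)

```text
time_s: 16.7
tcp_pos: [0.518, -0.2748, 0.0681]
ee_rot: [-179.9, 0.1, -164.8]
wrist_force: [-5.2, 1.5, 2.2]
opening: 0.011
```

```bash
python3 -c "
from h import *
st()"
```

```text
time_s 16.7
joints [-35.7814  24.6187 -11.3886  53.8681  -0.0127 -50.9319]
tcp_pos [ 0.518  -0.2748  0.0681]
ee_rot [-179.8952    0.0687 -164.8495]
wrist_force [-5.1863  1.4643  2.1588]
torque [0.2656 1.0601 0.0932]
opening 0.011011895520044203
```

Call:
jog_arm(
  commands=[
    [[0,0,0,0.1,8],[0,0,0,0.21,8],[0,0,0,0.32,8],[0,0,0,0.43,8],[0,0,0,0.525,8],[0,0,0,0.525,8],[0,0,0,0.525,8],[0,0,0,0.63,8],[0,0,0,0.74,8],[0,0,0,0.84,8],[0,0,0,0.93,8],[0,0,0,0.98,8],[0,0,0,0.995,8],[0,0,0,0.995,8],[0,0,0,0.995,8]],
  ],
)

```text
time_s: 18.2
tcp_pos: [0.5181, -0.2737, 0.0681]
ee_rot: [179.9, 0.1, 138.3]
wrist_force: [-1.0, 5.1, 1.5]
opening: 0.0112
```

```bash
python3 -c "
from h import *
st()"
```

```text
time_s 18.2
joints [-35.7415  24.6087 -11.4048  53.9106   0.0885   5.9175]
tcp_pos [ 0.5181 -0.2737  0.0681]
ee_rot [179.9042   0.0663 138.341 ]
wrist_force [-1.0188  5.0964  1.4631]
torque [ 0.9755  0.5914 -0.0249]
opening 0.011163066693644816
```

Call:
jog_arm(
  commands=[
    [[0,0,0,0,15],[0,0,0,0,25],[0,0,0,0,36],[0,0,0,0,36],[0,0,0,0,36],[0,0,0,0,36],[0,0,-10,0,36],[0,0,-30,0,36],[0,0,-60,0,36],[0,0,-100,0,36],[0,0,-140,0,36],[0,0,-170,0,36],[0,0,-180,0,36],[0,0,-180,0,36]],
  ],
)

```text
time_s: 19.6
tcp_pos: [0.5186, -0.2744, 0.2502]
ee_rot: [179.9, 0.3, 138.3]
wrist_force: [0.6, 0.2, -0.8]
opening: 0.0358
```

```bash
python3 -c "
from h import *
st()
shift([.42,-.08,.30])"
```

```text
time_s 19.6
joints [-35.7662  18.7721   6.4328  77.3548   0.0863   5.8902]
tcp_pos [ 0.5186 -0.2744  0.2502]
ee_rot [179.8828   0.2955 138.3435]
wrist_force [ 0.5584  0.2314 -0.7758]
torque [-0.0376 -0.0033 -0.0239]
opening 0.03581638875258045
shift mm [202.57  79.83 -50.65] twist rad 0.0000
```

Call:
jog_arm(
  commands=[
    [[10,4,-20,0,36],[30,12,-50,0,36],[60,24,-50,0,36],[95,37,-50,0,36],[130,51,-50,0,36],[165,65,-50,0,36],[190,75,-50,0,36],[200,79,-50,0,36],[200,79,-50,0,36],[200,79,-50,0,36],[200,79,-50,0,36]],
  ],
)

```text
time_s: 20.7
tcp_pos: [0.422, -0.0833, 0.2988]
ee_rot: [179.9, 0.3, 138.3]
wrist_force: [-0.6, 0.1, 0.0]
opening: 0.0358
```

```bash
python3 -c "
from h import *
st()
s=imaging.camera('scene');t=imaging.camera('top')
f=lambda i,x,y,w,h,W:np.clip(cv2.resize(i[y:y+h,x:x+w],(W,500),interpolation=cv2.INTER_CUBIC)*1.4,0,255).astype(np.uint8)
cv2.imwrite('pics/h.png',np.hstack([f(t,355,175,60,75,400),f(s,80,150,340,425-0 if 0 else 250,400)]))"
```

```text
time_s 20.7
joints [-21.8834   0.8071  -8.6098  80.2947  -0.0018  19.832 ]
tcp_pos [ 0.422  -0.0833  0.2988]
ee_rot [179.9039   0.2719 138.2844]
wrist_force [-0.5777  0.1007  0.013 ]
torque [-0.0457  0.0239 -0.0101]
opening 0.03575090723879327
```

View pics/h.png

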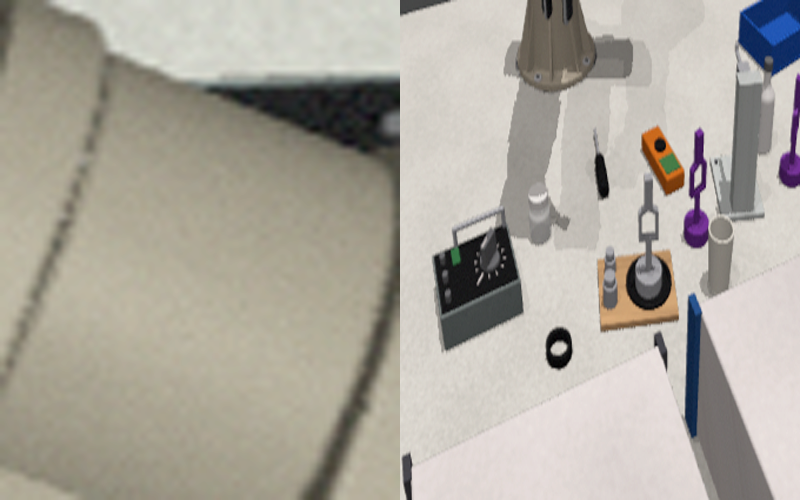

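The scene shows everything in place, but the forearm hides the dial from the top camera. I swing left once more for a clear look.

Call:
jog_arm(
  commands=[
    [[10,-10,0,0,36],[30,-30,0,0,36],[60,-60,0,0,36],[90,-90,0,0,36],[115,-115,0,0,36],[130,-135,0,0,36],[135,-145,0,0,36],[135,-145,0,0,36],[135,-145,0,0,36]],
  ],
)

```text
time_s: 21.7
tcp_pos: [0.2246, -0.1018, 0.2981]
ee_rot: [179.9, 0.3, 138.2]
wrist_force: [0.1, 0.5, -1.4]
opening: 0.0359
```

Call:
jog_arm(
  commands=[
    [[5,15,0,0,36],[17,45,0,0,36],[30,85,0,0,36],[45,125,0,0,36],[58,165,0,0,36],[70,205,0,0,36],[80,235,0,0,36],[88,255,0,0,36],[88,255,0,0,36],[88,255,0,0,36]],
  ],
)

```text
time_s: 22.7
tcp_pos: [0.3289, 0.1475, 0.2976]
ee_rot: [180.0, 0.3, 138.3]
wrist_force: [-0.2, 0.2, 0.0]
opening: 0.0361
```

```bash
python3 -c "
from h import *
st()
s=imaging.camera('scene');t=imaging.camera('top')
f=lambda i,x,y,w,h,W:np.clip(cv2.resize(i[y:y+h,x:x+w],(W,500),interpolation=cv2.INTER_CUBIC)*1.4,0,255).astype(np.uint8)
cv2.imwrite('pics/i.png',np.hstack([f(t,355,175,60,75,400),f(s,100,220,100,125,400)]))"
```

```text
time_s 22.7
joints [ 11.5077  -6.9531 -16.0213  80.7624  -0.2028  53.1854]
tcp_pos [0.3289 0.1475 0.2976]
ee_rot [179.9859   0.2639 138.322 ]
wrist_force [-0.2359  0.2111  0.0423]
torque [ 0.0089  0.0116 -0.0314]
opening 0.03607088999292634
```

View pics/i.png

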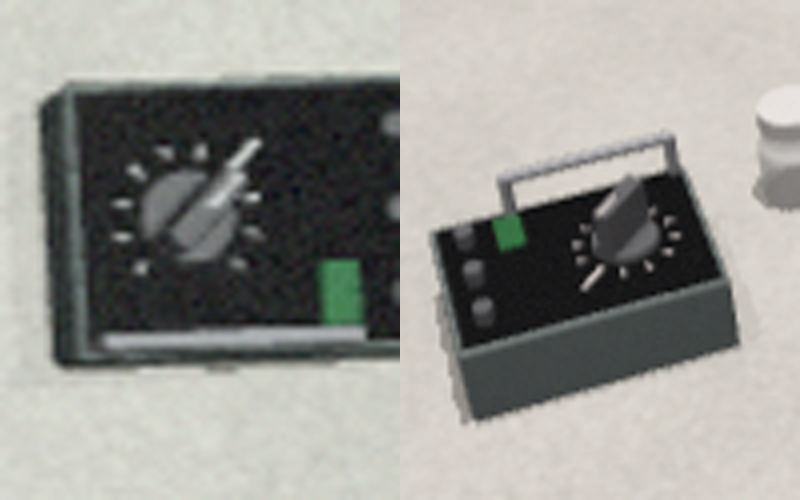

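The pointer line (top crop, (205,215) to (240,180)) aims along the long tick at (245,153), so the dial is at stop six. The mass is in the dish and nothing is touching the robot.

```bash
python3 -c "
from bench import job
print(job.job_done())"
```

```text
the job is handed in; nothing more can be done
None
```

The job is done and handed in at about 23 s of the 67 s allowed.

- **Test mass:** I gripped the tab, lifted it 18 mm and slid it 65 mm off the peg without contact. I then carried it high to the dish, set it down and let go. After release, the scene camera showed it upright inside the dish.
- **Dial:** It started at stop one. I turned it clockwise through the stops in a single grip, let go about 3° short of stop six and left the detent to pull it in. The last top picture shows the pointer line along the long tick, and the dial was never driven past that stop.
- **Rest of the bench:** In the last scene pictures the other objects still stood where they were. I judged this by eye and did not measure it.
- **Retreat:** One move went the wrong way, towards the base, because I got a sign wrong. It stayed at about 0.30 m height and the wrist force read only 1.4 N at its end. The final force readings were near zero.

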